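Fit a fresh filter to the vacuum manifold's push-in port

ROBOT

A 6-joint arm with a two-finger parallel gripper is mounted at the origin on the work surface. World frame = base frame: x ahead of the robot, y to its left, z up, the work surface at z = 0. Lengths are in m, angles in rad, forces in N, time in s.
With the tool pointing down it reaches from about 0.275 to 0.725 m from the base axis. Payload 15.9 kg.
Tool frame: the origin (TCP) lies midway between the tips of the shut fingers; the grasp point (between the pads) lies 19 mm behind it; x points along the fingers, y is the direction in which the jaws open and shut, and the axes are right-handed (so a half turn about x gives the same grasp; the last joint's range is limited). The gripper opens to 85 mm and grips with 20 to 120 N. Pads are 22 mm wide; open, the fingers measure 114 mm over their backs; the gripper's body (76 mm by 85 mm) begins 54 mm behind the grasp point. The pads swing forward as they close: fully open they stand 13 mm farther back than shut.
Start: joints at [1.231, 0.213, -0.034, 1.323, 0, 1.571], TCP at [0.167, 0.471, 0.231] pointing down, gripper open.
Joint ranges: [-2.98, 2.98], [-0.74, 1.72], [-1.14, 1.35], [-2.1, 2.04], [-1.57, 1.44], [-3.14, 3.14]. Speed limits (rad/s): [1.89, 1.89, 2.39, 2.57, 3.14, 3.14].

INTERFACE

Orientations are given as a unit quaternion [w, x, y, z].
In Python, from plant import manip gives the robot as it stands.
- The arm moves only by the tool arm_command, never from a script. Its argument "rows" is a list of rows, each a list of 5 numbers: the gripper command: -1 is fully open, 1 is shut, values between are in proportion, then the shift along the tool's x, y, z in units of 400 mm (1.0 is 400 mm), then the turn about the tool's x in units of pi rad (1.0 is pi rad). In form: [[grip, dx, dy, dz, twist], ...]. A call has exactly 8 rows; each row is the pose to reach, as a shift and turn from the pose measured when the call began, along the tool's axes at that moment, turning the shorter way round; what a row does not reach only later rows make up. A row lasts 1/12 s, in which the tool goes at most 41.7 mm and 7.16 degrees, less where a joint would pass 70% of its speed; a pose out of reach is approached as far as the arm can. A call with a number of a shift or a turn outside -1 to 1 is refused whole. A call with a gripper value outside its range is refused whole. The fingers move at their own pace and stop on an object; "newtons" is the grip in N (left out, the last holds). Time passes only in rows, so rows that repeat a pose let the fingers close, or fill a call up. It gives the time, the measured TCP pose, the force and the opening at its end, in the units of the state.
- manip.read_state(): the state, without advancing time (a new reading comes with each control period).
- manip.capture(name): name is "side" or "top" or "wrist"; returns the picture (384x512x3 uint8, blue, green, red); there is no depth.
- manip.camera_model(name): a dict with "fovy" (degrees; the focal length in pixels is half the picture's height over the tangent of half this angle, whatever the lens; pixels are square), "cx", "cy" (the principal point, pixels), "eye" and "rotation" of the camera in the world. Camera axes: x right, y down, z forward; pixel columns grow to the right and rows downward; lengths in m; the calibration is good to about 2 mm. The wrist camera is an equidistant fisheye: a pixel r from the principal point sees the ray r / f radians off the axis. A picture is of the moment at which its call begins: read the wrist's pose just before it. camera_model takes no time and is no camera call; for the wrist camera it gives the pose at the moment of the call.
- manip.job_done(): hands the job in, once; it reports no verdict.
Trained networks look in the newest picture that a camera, given by its name, has taken for a name from the list of things; names that differ only in an ending like _2 or _b are one class to them, and where a whole thing is asked for, a point or a joint stands for the part that bears it (a point fixed in the world has none). Each returns a list of dicts, best first, with "p" (0 to 1); they miss things now and then, are a little off and sometimes report something else, mostly with a low value. They report only what shows in the picture. A call takes as long as a camera call. They do not tell look-alikes from the thing itself.
- manip.silhouettes(camera, name): "pixels" (384x512 bool, what is visible of it) and "position" ([row, column] in pixels, amid what is visible of it).
- manip.spot_point(camera, name): "position" ([row, column] in pixels: a listed point, or the origin of a listed thing).
The state is a dict: "t": time; "qpos": joint angles; "qd": joint speeds; "tau": joint torques, N m; "tcp_pos": TCP position; "ee_rot": TCP orientation; "wrist_force": force on the tool from outside, world axes, zero at the start; "torque": the same for the moment, N m; "finger_gap": opening from 0.0 (shut) to 1.0 (fully open).
Only numpy, scipy, OpenCV 4.12 (cv2) and the standard library are available. Lean on these libraries where they do the work, as an engineer would, in place of code of your own. Each camera call takes 0.05 s, during which the arm holds its last target. There are 200 camera calls.

TASK

Take the fresh blue filter from the yellow rack and push its steel stem straight down into the free push-in fitting of the vacuum manifold, gently but fully home, until it clicks and locks. Then, still holding it, tug it lightly upward for a moment to prove that it is locked, let go and leave it there. Leave the used amber filters and the other things on the bench alone.

Things in the scene. Friction and masses are not known exactly. Their poses are not given: they have to be found in the camera images.
- new_filter: Fresh filter: a blue upright cylinder, 36 mm across, 45 mm tall, with a white band near its top and a white nipple (16 mm across, 8 mm tall) on top; below it a steel stem 16 mm across, 66 mm long; 65 to 105 g. Origin: centre of the stem's lower end, z up along the stem; the cylinder spans z = 66 to 111 mm. It hangs upright in one of the three rack holes, cylinder resting on the rack's top.
- new_filter_tip (a point): Centre of the lower end of the fresh filter's stem (same point as the filter's origin). From here up: a cone, 8 to 16 mm across over 8 mm; 16 mm across up to 17.5 mm; a groove 8.4 mm across from 17.5 to 27.5 mm, widening over 5 mm; then 16 mm across up to the blue cylinder at 66 mm.
- mouth (a point): Centre of the open top of the free push-in fitting, 90 mm above the bench; z up. The fitting is an upright steel barrel, 32 mm across, 60 mm tall, topped by a black funnel collar that narrows to a round bore 18 mm across. The stop inside cannot be seen and its depth differs between fittings: locked, the stem's end rests 39 to 51 mm below the mouth, so feel for it.
- fitting (a joint): Vertical give of the fitting on its stiff rubber mount (30 N per mm), in m: 0 at rest, negative pushed down, positive pulled up. It stops the stem firmly; more than 28 N would damage it.
- catch_a (a joint): One of two spring catches inside the fitting, in m: 0 sprung in (empty, or locked in the groove), about 0.003 while the stem's wide nose holds it aside. Passing both takes roughly 6 to 12 N of push; then they snap into the groove and cannot be pulled out. The stop lies about 2 mm beyond the click, so the locked stem has about 2 mm of free play up and down.
- catch_b (a joint): The opposite catch, same meaning.
- manifold: Aluminium block on the bench, fixed, 70 x 190 x 30 mm. Origin: centre of its underside; its long side is y. The free fitting stands at y = -50 mm, and at y = +50 mm a like barrel that already holds a used amber filter (fixed; 36 mm across, top 164 mm above the bench).
- rack: Fixed yellow rack 80 x 240 mm, top 81 mm above the bench, with three 19 mm holes along its y axis at -75, 0 and +75 mm holding the three filters. Origin: centre of its underside.
- used_filter_a: A used filter in the rack, same shape as the new one but amber with a grey band. Leave it.
- used_filter_b: Another used amber filter in the rack. Leave it.
- flask: Glass flask, 72 mm across, 130 mm tall, beyond the work area. Origin: centre of underside.
- dishes: Stack of culture dishes, 93 mm across, 58 mm tall. Origin: centre of underside.
- tip_box: White box of yellow pipette tips, 85 x 120 x 67 mm. Origin: centre of underside.
- marker: Red marker pen lying down, 14 mm thick. Origin: its underside's centre.
- reagent: Amber bottle, 60 mm across, 120 mm tall. Origin: centre of underside.
Not all that is in view belongs to the job. Leave any green or pink look-alike of the new_filter alone.

How it is judged:
On the way, in this order (a step that is already met when the one before it is completed fails the run):
1. the new filter's stem is pushed in past the catches, which have snapped into its groove (z of new_filter in the frame of mouth below -0.035 m and horizontal distance between new_filter and mouth below 0.004 m and value of joint each of catch_a, catch_b below 0.0012 m), for 0.1 s.
2. it is tugged upward with 3 N or more for a moment and the lock holds (value of joint fitting above 0.0001 m and z of new_filter in the frame of mouth below -0.035 m and value of joint each of catch_a, catch_b below 0.0012 m), for 0.2 s.
At the end, for the whole second after the job is handed in: the new filter stands upright (within 0.12 rad) at rest in the free fitting, its stem's end more than 35 mm below the mouth and within 4 mm of its axis, both catches sprung into the groove (below 1.2 mm) (all of step 1 and angle between new_filter's own z axis and vertical below 0.12 rad and linear speed of new_filter below 0.02 m/s); the robot touches nothing.
It fails at once if the new filter is forced against the fitting with more than 28 N (contact force between new_filter and manifold above 28 N).
It fails at once if a used filter is moved by more than 15 mm (distance of any of used_filter_a, used_filter_b from where it was at the start of the episode above 0.015 m).
It fails at once if another thing on the bench is moved by more than 30 mm (distance of any of flask, dishes, tip_box, marker, reagent from where it was at the start of the episode above 0.03 m).
It also fails if it takes over 58 s, if anything falls off the work surface, if the arm or the gripper's body presses on something with over 40 N, if the wrist force passes 120 N, or if a joint passes its speed limit or range.

## Working session

There is one attempt and no reset: what is moved stays moved. The work goes in short steps, Python scripts to look and compute and a tool call to move; the robot and the scene stay as the last step left them, time stands still between calls to the robot, and variables do not carry over. Pictures are saved under pics/ and viewed, on a budget of 10 in all, crops included, one or two more only if the job needs it, and the job is handed in when it is done.

Besides the shell and the picture viewer there is one more tool, called as a command line: name --pt "numbers of a row" for each row, then --argument value for the rest. arm_command: Moves the arm, as the interface text tells. Shifts and turns lie within -1 to 1; 1 stands for 400 mm of shift or pi rad of turn. Its arguments: {"type":"object","properties":{"rows":{"type":"array"},"newtons":{"type":"number"}},"required":["rows"]}

```bash
mkdir -p pics; ls; cat > h.py <<'E'
from plant import manip
import numpy as np, cv2
def cam(n):
    m=manip.camera_model(n); m['R']=np.array(m['rotation']).reshape(3,3); m['eye']=np.array(m['eye']); m['f']=192/np.tan(np.radians(m['fovy'])/2); return m
def ray(m,n,rc):
    x=np.array([rc[1]-m['cx'],rc[0]-m['cy']])/m['f']
    if n=='wrist':
        r=np.hypot(*x); d=np.array([*(x/r*np.sin(r)),np.cos(r)]) if r>1e-9 else np.array([0,0,1.])
    else: d=np.array([*x,1.])
    d=m['R']@d; return m['eye'],d/np.linalg.norm(d)
def atz(er,z): e,d=er; return e+d*(z-e[2])/d[2]
def tri(ers):
    A=0;b=0
    for e,d in ers:
        P=np.eye(3)-np.outer(d,d);A=A+P;b=b+P@e
    X=np.linalg.solve(A,b); return X,[np.linalg.norm((np.eye(3)-np.outer(d,d))@(X-e)) for e,d in ers]
E
python3 - <<'E'
from h import *
s=manip.read_state(); print(s['t'],s['tcp_pos'],s['ee_rot'])
ims=[]
for n in ['side','top','wrist']:
    im=manip.capture(n); cv2.imwrite(f'pics/{n}0.png',im); m=cam(n); ims.append(im)
    print(n,m['fovy'],m['eye'].round(3),m['R'].round(3).tolist())
    for nm in ['new_filter','used_filter_a','new_filter_tip','mouth','manifold','rack']:
        print(n,nm,[(np.round(d['position'],1).tolist(),round(d['p'],2)) for d in manip.spot_point(n,nm)][:5])
    print([(np.round(d['position'],1).tolist(),round(d['p'],2),int(d['pixels'].sum())) for d in manip.silhouettes(n,'new_filter')])
print(manip.read_state()['t'])
E
```

```text
pics
0.0 [0.16652566 0.47109877 0.23081504] [ 0.69685507  0.11916516  0.69699652 -0.1199522 ]Traceback (most recent call last):
  File "<stdin>", line 5, in <module>
  File "h.py", line 4, in cam
    m=manip.camera_model(n); m['R']=np.array(m['rotation']).reshape(3,3); m['eye']=np.array(m['eye']); m['f']=192/np.tan(np.radians(m['fovy'])/2); return m
                                    ~~~~~~~~~~~~~~~~~~~~~~~~~~~~~~~^^^^^
ValueError: cannot reshape array of size 4 into shape (3,3)
```

```bash
sed -i "s/m\['R'\]=np.array(m\['rotation'\]).reshape(3,3)/m['R']=Q(m['rotation'])/" h.py; sed -i "2a from scipy.spatial.transform import Rotation\ndef Q(q): return Rotation.from_quat(np.roll(q,-1)).as_matrix()" h.py
python3 - <<'E'
from h import *
s=manip.read_state(); print(s['t'],s['tcp_pos'],s['ee_rot'],'toolaxes',Q(s['ee_rot']).round(3).tolist())
for n in ['side','top','wrist']:
    im=manip.capture(n); cv2.imwrite(f'pics/{n}0.png',im); m=cam(n)
    print(n,m['fovy'],m['eye'].round(3),m['R'].round(3).tolist())
    for nm in ['new_filter','used_filter_a','new_filter_tip','mouth','manifold','rack']:
        print(n,nm,[(np.round(d['position'],1).tolist(),round(d['p'],2)) for d in manip.spot_point(n,nm)][:5])
    print([(np.round(d['position'],1).tolist(),round(d['p'],2),int(d['pixels'].sum())) for d in manip.silhouettes(n,'new_filter')])
cv2.imwrite('pics/both.png',np.hstack([cv2.resize(cv2.imread(f'pics/{n}0.png'),(400,300)) for n in ['side','wrist']]))
print(manip.read_state()['t'])
E
```

```text
0.05 [0.16654417 0.47109661 0.23083553] [ 0.69685506  0.11919134  0.69699319 -0.11994555] toolaxes [[-0.0, 0.333, 0.943], [-0.001, 0.943, -0.333], [-1.0, -0.001, -0.0]]
side 52.208831993067285 [0.445 0.673 0.51 ] [[-0.956, -0.136, 0.258], [-0.291, 0.494, -0.819], [-0.016, -0.859, -0.512]]
side new_filter [([252.5, 316.1], 0.94)]
side used_filter_a []
side new_filter_tip [([256.1, 319.1], 0.66), ([307.0, 166.8], 0.23)]
side mouth [([150.5, 325.0], 0.56)]
side manifold [([187.6, 308.0], 0.75)]
side rack [([310.9, 270.8], 0.61)]
[([208.3, 285.2], 0.84, 449), ([233.0, 286.5], 0.58, 607), ([323.7, 268.1], 0.58, 6238), ([262.1, 275.2], 0.55, 800)]
top 49.81223225120921 [ 0.495 -0.004  0.99 ] [[0.002, -0.991, 0.136], [-1.0, 0.001, 0.027], [-0.027, -0.136, -0.99]]
top new_filter [([224.9, 205.1], 0.85), ([215.5, 248.8], 0.77)]
top used_filter_a [([222.5, 169.7], 0.84), ([225.8, 138.5], 0.51)]
top new_filter_tip [([226.7, 171.3], 0.6)]
top mouth [([229.8, 383.4], 0.63)]
top manifold [([220.0, 352.3], 0.71)]
top rack [([226.4, 174.3], 0.84)]
[([222.8, 199.8], 0.84, 259), ([246.0, 240.6], 0.66, 202), ([212.4, 247.4], 0.66, 221)]
wrist 65.70646984690485 [0.097 0.497 0.373] [[0.334, 0.902, 0.274], [0.943, -0.319, -0.098], [-0.002, 0.291, -0.957]]
wrist new_filter [([374.1, 112.1], 0.4)]
wrist used_filter_a []
wrist new_filter_tip [([374.7, 111.7], 0.48)]
wrist mouth []
wrist manifold []
wrist rack []
[]
1.25
```

View pics/top0.png

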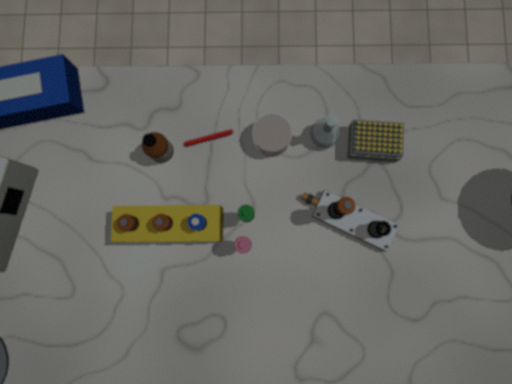

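View pics/both.png

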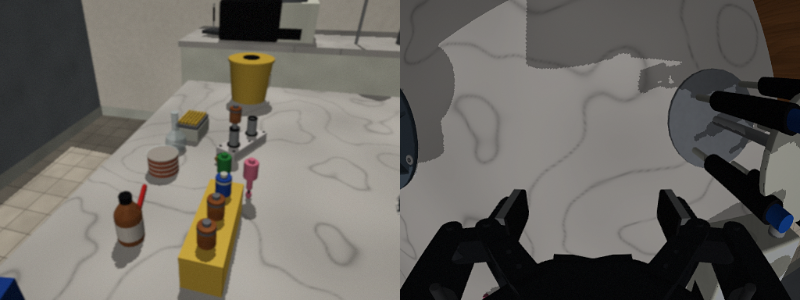

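Top view: amber used filters sit at (223,127) and (223,162), the blue filter in the rack's right hole at (222,197). Look-alikes are green (213,247) and pink (244,243), both off the rack. The free fitting is the dark ring at (229,380), and the occupied one is amber at (206,345). I choose (222,197).

```bash
python3 - <<'E'
from h import *
T=cv2.imread('pics/top0.png');S=cv2.imread('pics/side0.png')
def comps(I,lo,hi,box,amin=15):
    h=cv2.cvtColor(I,cv2.COLOR_BGR2HSV); k=cv2.inRange(h,lo,hi); M=np.zeros_like(k); r0,r1,c0,c1=box; M[r0:r1,c0:c1]=k[r0:r1,c0:c1]
    n,_,st,ce=cv2.connectedComponentsWithStats(M); return [(st[i].tolist(),ce[i].round(1).tolist()) for i in range(1,n) if st[i][4]>=amin]
print('blue top',comps(T,(105,120,40),(128,255,255),(180,270,100,300)),'side',comps(S,(105,120,40),(128,255,255),(150,330,200,400)))
print('yellow top',comps(T,(22,120,90),(34,255,255),(180,270,90,240)))
tm=cam('top');sm=cam('side')
for z in(.09,.134,.126): print(z,'blue(222,197)',atz(ray(tm,'top',(222,197)),z),'fit(229.8,380)',atz(ray(tm,'top',(229,380)),z),'amber',atz(ray(tm,'top',(206,345.5)),z))
print('tri mouth',tri([ray(tm,'top',(229.5,381.5)),ray(sm,'side',(150.5,325))]))
print('green',atz(ray(tm,'top',(213,247)),.1),'pink',atz(ray(tm,'top',(244,243)),.1))
a=cv2.resize(T[180:270,100:400],(800,240),interpolation=2); b=cv2.resize(S[130:330,240:380],(420,600)[::1],interpolation=2)
cv2.imwrite('pics/c1.png',np.vstack([a,np.hstack([cv2.resize(S[190:310,230:390],(450,337)),cv2.resize(S[130:220,270:370],(350,337))])]))
E
```

```text
blue top [([188, 214, 17, 16, 136], [196.8, 222.1])] side [([277, 221, 19, 13, 138], [286.0, 228.2]), ([277, 235, 18, 17, 205], [285.9, 242.6])]
yellow top [([111, 205, 109, 37, 2768], [167.5, 223.5])]
0.09 blue(222,197) [0.54548306 0.14554971 0.09      ] fit(229.8,380) [ 0.53079291 -0.25027108  0.09      ] amber [ 0.58049026 -0.17779398  0.09      ]
0.134 blue(222,197) [0.54299553 0.13823636 0.134     ] fit(229.8,380) [ 0.52902318 -0.23824318  0.134     ] amber [ 0.57629215 -0.16930758  0.134     ]
0.126 blue(222,197) [0.54344781 0.13956606 0.126     ] fit(229.8,380) [ 0.52934495 -0.24043007  0.126     ] amber [ 0.57705544 -0.17085056  0.126     ]
tri mouth (array([ 0.52965142, -0.25312763,  0.09110888]), [np.float64(3.0836885506762074e-05), np.float64(3.083688550688245e-05)])
green [0.5644072  0.03594346 0.1       ] pink [0.49806708 0.04417861 0.1       ]
```

View pics/c1.png

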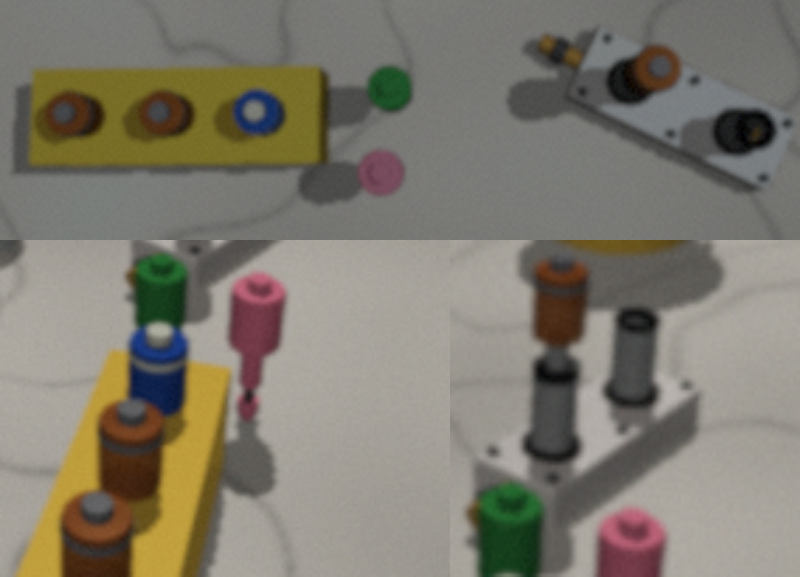

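The crop confirms the blue filter with its white band and nipple in the rack's end hole. The free fitting's rim is at top (229,383) and side (151,323).

```bash
python3 - <<'E'
from h import *
tm=cam('top');sm=cam('side')
def t(n,a,b): print(n,tri([ray(tm,'top',a),ray(sm,'side',b)]))
t('nipple',(221.6,195.2),(222.5,286.2)); t('mouth',(229.1,383.1),(150.9,323.1)); t('green',(213,246.5),(198,287.3)); t('pink',(244.3,243.2),(206,321.7))
t('amber manif',(205.5,346.5),(136,302.3))
# rack yaw
h=cv2.cvtColor(cv2.imread('pics/top0.png'),cv2.COLOR_BGR2HSV);k=cv2.inRange(h,(22,120,90),(34,255,255));k[:,:90]=0;k[:,240:]=0;k[:180]=0;k[270:]=0
print(cv2.minAreaRect(cv2.findNonZero(k)))
s=manip.read_state();print(s['t'],s['tcp_pos'],Q(s['ee_rot']).round(3).tolist())
E
```

```text
nipple (array([0.54506242, 0.14243153, 0.13251012]), [np.float64(0.001163636753008291), np.float64(0.0011636367530083569)])
mouth (array([ 0.53267943, -0.25739572,  0.08756205]), [np.float64(0.0020014665419995823), np.float64(0.0020014665419998655)])
green (array([0.56474154, 0.0365541 , 0.11468327]), [np.float64(0.0014954965425143865), np.float64(0.0014954965425143117)])
pink (array([0.49829701, 0.04317498, 0.11200719]), [np.float64(0.0009058410255537759), np.float64(0.0009058410255536626)])
amber manif (array([ 0.57537301, -0.16616518,  0.16042186]), [np.float64(0.0005987137068384546), np.float64(0.0005987137068382396)])
((165.0, 223.0), (36.0, 108.0), 90.0)
1.25 [0.16664004 0.47140474 0.23132968] [[0.0, 0.333, 0.943], [0.0, 0.943, -0.333], [-1.0, 0.0, -0.0]]
```

arm_command --pt "-1 0 -0.277 0.7 0.31" --pt "-1 0 -0.277 0.7 0.31" --pt "-1 0 -0.277 0.7 0.31" --pt "-1 0 -0.277 0.7 0.31" --pt "-1 0 -0.277 0.7 0.31" --pt "-1 0 -0.277 0.7 0.31" --pt "-1 0 -0.277 0.7 0.31" --pt "-1 0 -0.277 0.7 0.31" --newtons 50

```text
t: 1.92
tcp_pos: [0.3971, 0.2701, 0.2313]
ee_rot: [0.558, 0.435, 0.557, -0.435]
wrist_force: [-0.0, 0.9, -0.3]
finger_gap: 0.995
```

```bash
cat >> h.py <<'E'
def go(p,yaw=None):
    """print units for arm_command to reach TCP p with jaw yaw"""
    s=manip.read_state();R=Q(s['ee_rot']);d=R.T@(np.array(p)-s['tcp_pos'])/.4
    y=np.arctan2(R[1,1],R[0,1]); tw=0 if yaw is None else -((yaw-y+np.pi/2)%np.pi-np.pi/2)/np.pi
    print('t',s['t'],'tcp',s['tcp_pos'].round(4),'jawyaw',round(y,3),'down',R[:,0].round(3),'q6',s['qpos'][5].round(3),'gap',s['finger_gap'],'F',np.round(s['wrist_force'],2),'\n shift',d.round(4),'twist',round(tw,4))
E
python3 -c "
from h import *
go([.545,.142,.22],0)"
```

```text
t 1.9167 tcp [0.3971 0.2701 0.2313] jawyaw 0.247 down [ 0.001 -0.001 -1.   ] q6 1.922 gap 0.9950640299644776 F [-0.03  0.88 -0.32] 
 shift [0.0289 0.2804 0.4008] twist 0.0785
```

arm_command --pt "-1 0.028 0.28 0.4 0.078" --pt "-1 0.028 0.28 0.4 0.078" --pt "-1 0.028 0.28 0.4 0.078" --pt "-1 0.028 0.28 0.4 0.078" --pt "-1 0.028 0.28 0.4 0.078" --pt "-1 0.028 0.28 0.4 0.078" --pt "-1 0.028 0.28 0.4 0.078" --pt "-1 0.028 0.28 0.4 0.078"

```text
t: 2.58
tcp_pos: [0.5444, 0.1424, 0.2202]
ee_rot: [0.501, 0.5, 0.5, -0.5]
wrist_force: [-0.3, -0.6, 0.3]
finger_gap: 1.001
```

```bash
python3 - <<'E'
from h import *
m=cam('wrist');im=manip.capture('wrist');cv2.imwrite('pics/w1.png',im)
h=cv2.cvtColor(im,cv2.COLOR_BGR2HSV);k=cv2.inRange(h,(105,120,40),(128,255,255))
n,_,st,ce=cv2.connectedComponentsWithStats(k);print([(st[i].tolist(),ce[i].round(1).tolist()) for i in range(1,n) if st[i][4]>30])
print([(np.round(d['position'],1),d['p']) for d in manip.spot_point('wrist','new_filter')])
print('eye',m['eye'],'f',m['f'])
go([.545,.142,.087],0)
E
```

```text
[([230, 165, 35, 15, 187], [246.8, 170.2]), ([226, 174, 42, 41, 1006], [246.7, 192.9])]
[(array([235.2, 212.4]), 0.98), (array([242.5, 262.4]), 0.93), (array([168.1, 246.2]), 0.89)]
eye [0.54449069 0.21802214 0.3613893 ] f 297.3186396354542
t 2.6833 tcp [0.5441 0.1431 0.2206] jawyaw 0.003 down [ 0.001 -0.001 -1.   ] q6 1.826 gap 1.0006535267451118 F [-0.44  0.3   0.41] 
 shift [0.334  0.0018 0.0025] twist 0.0009
```

View pics/w1.png

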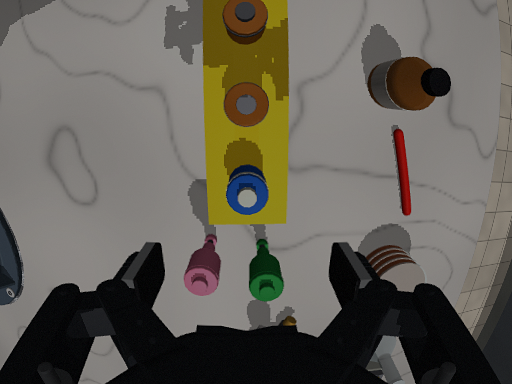

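```bash
python3 - <<'E'
from h import *
m=cam('wrist');r=ray(m,'wrist',(197.5,247))
print(atz(r,.134), tri([r,ray(cam('top'),'top',(221.6,195.2)),ray(cam('side'),'side',(222.5,286.2))]))
print('band ctr/bluetop', atz(ray(m,'wrist',(194,247)),.126))
E
```

```text
[0.54459658 0.14460439 0.134     ] (array([0.54488655, 0.14310006, 0.13241308]), [np.float64(0.0009819693800675053), np.float64(0.0012589703447750751), np.float64(0.001341176991872906)])
band ctr/bluetop [0.54460879 0.14506029 0.126     ]
```

arm_command --pt "-1 0.1 0.001 0 0" --pt "-1 0.2 0.001 0 0" --pt "-1 0.27 0.001 0 0" --pt "-1 0.31 0.001 0 0" --pt "-1 0.338 0.001 0 0" --pt "-1 0.338 0.001 0 0" --pt "1 0.338 0.001 0 0" --pt "1 0.338 0.001 0 0" --newtons 50

```text
t: 3.35
tcp_pos: [0.5449, 0.1437, 0.0867]
ee_rot: [0.502, 0.5, 0.5, -0.498]
wrist_force: [0.4, 0.4, -0.4]
finger_gap: 0.75
```

arm_command --pt "1 0 0 0 0" --pt "1 0 0 0 0" --pt "1 0 0 0 0" --pt "1 0 0 0 0" --pt "1 0 0 0 0" --pt "1 0 0 0 0" --pt "1 0 0 0 0" --pt "1 0 0 0 0"

```text
t: 4.02
tcp_pos: [0.5455, 0.144, 0.0879]
ee_rot: [0.502, 0.5, 0.5, -0.498]
wrist_force: [-2.1, 1.0, 9.1]
finger_gap: 0.414
```

```bash
python3 -c "
from h import *
go([.545,.142,.27],-.44)"
```

```text
t 4.0167 tcp [0.5455 0.144  0.0879] jawyaw 0.004 down [ 0.004  0.001 -1.   ] q6 1.825 gap 0.4141526428487974 F [-2.09  1.02  9.11] 
 shift [-0.4552  0.0006  0.0048] twist 0.1413
```

arm_command --pt "1 -0.04 0 0 0" --pt "1 -0.1 0 0 0" --pt "1 -0.17 0 0 0" --pt "1 -0.25 0 0 0" --pt "1 -0.33 0 0 0" --pt "1 -0.4 0 0 0" --pt "1 -0.43 0 0 0" --pt "1 -0.43 0 0 0"

```text
t: 4.68
tcp_pos: [0.5461, 0.1443, 0.2635]
ee_rot: [0.503, 0.502, 0.499, -0.496]
wrist_force: [1.0, 1.4, -1.0]
finger_gap: 0.411
```

```bash
python3 -c "
from h import *
go([.532,-.255,.26],-.44)"
```

```text
t 4.6833 tcp [0.5461 0.1443 0.2635] jawyaw 0.004 down [ 0.01   0.002 -1.   ] q6 1.826 gap 0.4108373729371256 F [ 0.95  1.42 -0.98] 
 shift [ 0.0064 -0.039   0.998 ] twist 0.1413
```

arm_command --pt "1 0 -0.01 0.08 0.02" --pt "1 0 -0.01 0.18 0.04" --pt "1 0 -0.02 0.28 0.06" --pt "1 0 -0.02 0.38 0.08" --pt "1 0 -0.03 0.48 0.1" --pt "1 0 -0.03 0.58 0.12" --pt "1 0 -0.035 0.68 0.14" --pt "1 0 -0.035 0.78 0.141"

```text
t: 5.35
tcp_pos: [0.5323, -0.1697, 0.2622]
ee_rot: [0.379, 0.601, 0.377, -0.595]
wrist_force: [0.8, 0.8, 0.0]
finger_gap: 0.405
```

```bash
python3 -c "
from h import *
go([.532,-.255,.26],-.44)"
```

```text
t 5.35 tcp [ 0.5323 -0.1697  0.2622] jawyaw -0.443 down [ 0.009  0.002 -1.   ] q6 1.703 gap 0.40487273450500955 F [0.84 0.85 0.01] 
 shift [0.005  0.0908 0.1931] twist -0.0011
```

arm_command --pt "1 0 0.03 0.06 0" --pt "1 0.002 0.06 0.12 0" --pt "1 0.004 0.08 0.17 0" --pt "1 0.005 0.091 0.193 0" --pt "1 0.005 0.091 0.193 0" --pt "1 0.005 0.091 0.193 0" --pt "1 0.005 0.091 0.193 0" --pt "1 0.005 0.091 0.193 0"

```text
t: 6.02
tcp_pos: [0.5323, -0.2539, 0.2601]
ee_rot: [0.379, 0.601, 0.377, -0.594]
wrist_force: [-0.0, 0.0, -1.2]
finger_gap: 0.403
```

```bash
python3 - <<'E'
from h import *
go([.532,-.255,.26],-.44)
for n in ['wrist','top','side']:
    m=cam(n);im=manip.capture(n);cv2.imwrite(f'pics/{n}2.png',im)
    for nm in ['mouth','new_filter_tip']:
        for d in manip.spot_point(n,nm)[:3]: print(n,nm,np.round(d['position'],1),round(d['p'],2),'atz.09',atz(ray(m,n,d['position']),.09).round(4),'.19',atz(ray(m,n,d['position']),.19).round(4))
w=cv2.imread('pics/wrist2.png'); s=cv2.imread('pics/side2.png');t=cv2.imread('pics/top2.png')
cv2.imwrite('pics/c2.png',np.vstack([np.hstack([cv2.resize(s[60:210,250:400],(400,400),interpolation=2),cv2.resize(t[170:270,320:420],(400,400),interpolation=2)])]))
E
```

```text
t 6.0167 tcp [ 0.5323 -0.2539  0.2601] jawyaw -0.442 down [ 0.009  0.002 -1.   ] q6 1.565 gap 0.4029180381169957 F [-0.04  0.03 -1.24] 
 shift [0.0002 0.0005 0.0029] twist -0.0007
wrist mouth [175.9 249.7] 0.72 atz.09 [ 0.5361 -0.2559  0.09  ] .19 [ 0.5447 -0.2335  0.19  ]
wrist new_filter_tip [207.5 242.8] 0.95 atz.09 [ 0.5138 -0.2853  0.09  ] .19 [ 0.5296 -0.2534  0.19  ]
top mouth [228.3 385.5] 0.65 atz.09 [ 0.5323 -0.2621  0.09  ] .19 [ 0.5281 -0.2334  0.19  ]
top new_filter_tip [225.9 395.8] 0.74 atz.09 [ 0.5375 -0.2843  0.09  ] .19 [ 0.5327 -0.2532  0.19  ]
top new_filter_tip [229.1 384.2] 0.38 atz.09 [ 0.5306 -0.2592  0.09  ] .19 [ 0.5266 -0.2309  0.19  ]
side new_filter_tip [113.1 325.4] 0.79 atz.09 [ 0.5652 -0.5388  0.09  ] .19 [ 0.5366 -0.2502  0.19  ]
side new_filter_tip [255.5 319.1] 0.79 atz.09 [0.4857 0.1605 0.09  ] .19 [0.476  0.2826 0.19  ]
```

View pics/wrist2.png

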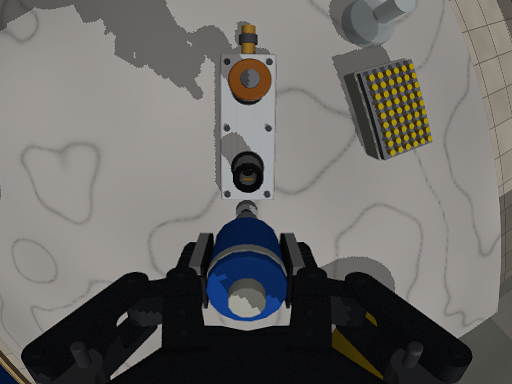

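View pics/c2.png

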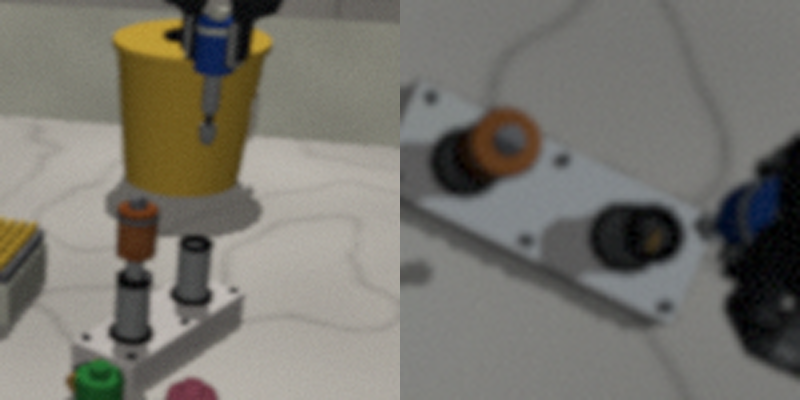

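```bash
python3 - <<'E'
import cv2,numpy as np
w=cv2.imread('pics/wrist2.png'); w=np.clip(w.astype(float)*1.8,0,255).astype('uint8')
cv2.imwrite('pics/c3.png',cv2.resize(w[140:230,200:300],(800,720)[:2],interpolation=2)[:600])
E
```

```text
(no output)
```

View pics/c3.png

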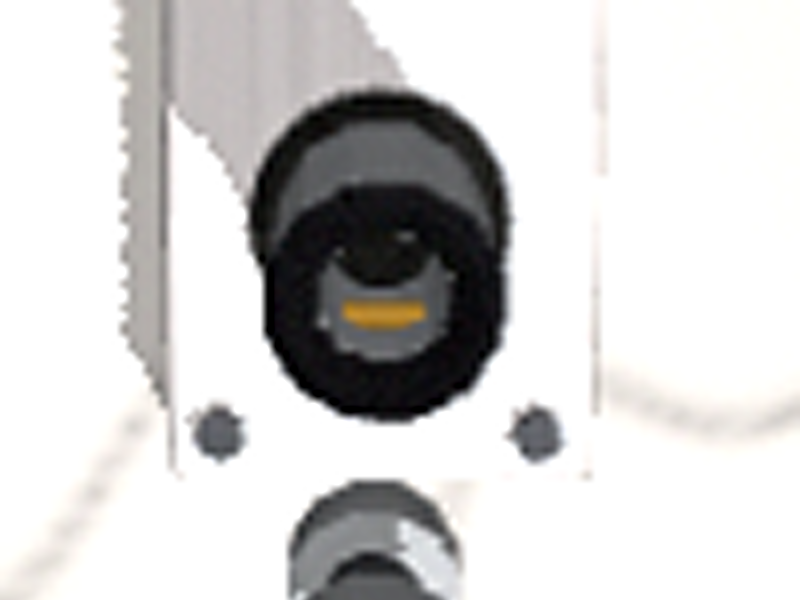

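```bash
python3 - <<'E'
from h import *
w=cam('wrist');t=cam('top');s=cam('side')
print('wrist',atz(ray(w,'wrist',(177.1,247.7)),.09),'top',atz(ray(t,'top',(228.6,383.6)),.09))
print(tri([ray(w,'wrist',(177.1,247.7)),ray(t,'top',(228.6,383.6)),ray(s,'side',(151.0,323.1))]))
R=Q(manip.read_state()['ee_rot']);p=manip.read_state()['tcp_pos']
def proj(P):
    c=w['R'].T@(P-w['eye']);th=np.arctan2(np.hypot(c[0],c[1]),c[2]);u=c[:2]/np.hypot(*c[:2])*th*w['f'];return (u[1]+w['cy'],u[0]+w['cx'])
for h in (.066,.07,.074):
    T=p+R[:,0]*h
    a=np.linspace(0,6.28,60); ring=np.array([proj(T-R[:,0]*.008+.008*(R[:,1]*np.cos(x)+R[:,2]*np.sin(x))) for x in a])
    print(h,'tip',T.round(4),np.round(proj(T),1),'nose ring top row',ring[:,0].min().round(1),'cols',ring[:,1].min().round(1),ring[:,1].max().round(1))
E
```

```text
wrist [ 0.53339401 -0.2572754   0.09      ] top [ 0.53166081 -0.25799125  0.09      ]
(array([ 0.53320704, -0.258341  ,  0.08689045]), [np.float64(0.00037312900478072897), np.float64(0.001510413306746307), np.float64(0.0015440842465218468)])
0.066 tip [ 0.5327 -0.2548  0.194 ] [207.9 247. ] nose ring top row 201.1 cols 235.8 258.1
0.07 tip [ 0.5328 -0.2548  0.19  ] [206.1 247. ] nose ring top row 199.4 cols 236.0 257.9
0.074 tip [ 0.5328 -0.2548  0.186 ] [204.3 246.9] nose ring top row 197.6 cols 236.2 257.7
```

```bash
python3 -c "
from h import *
go([.5328,-.258,.170],-.44)"
```

```text
t 6.4667 tcp [ 0.5321 -0.2549  0.26  ] jawyaw -0.443 down [ 0.009  0.002 -1.   ] q6 1.564 gap 0.4099787162078791 F [ 0.26  0.57 -0.53] 
 shift [0.225  0.0032 0.0075] twist -0.0011
```

arm_command --pt "1 0.06 0.003 0.007 0" --pt "1 0.12 0.003 0.007 0" --pt "1 0.18 0.003 0.007 0" --pt "1 0.21 0.003 0.007 0" --pt "1 0.225 0.003 0.007 0" --pt "1 0.225 0.003 0.007 0" --pt "1 0.225 0.003 0.007 0" --pt "1 0.225 0.003 0.007 0"

```text
t: 7.13
tcp_pos: [0.5334, -0.2581, 0.1712]
ee_rot: [0.379, 0.601, 0.376, -0.594]
wrist_force: [0.1, -0.7, -1.1]
finger_gap: 0.409
```

```bash
python3 - <<'E'
from h import *
go([.5328,-.258,.170],-.44)
m=cam('wrist');w=manip.capture('wrist');cv2.imwrite('pics/wrist3.png',w);s=manip.capture('side');cv2.imwrite('pics/side3.png',s)
t=manip.capture('top');cv2.imwrite('pics/top3.png',t)
w=np.clip(w.astype(float)*1.8,0,255).astype('uint8')
cv2.imwrite('pics/c4.png',np.hstack([cv2.resize(w[140:240,200:300],(500,500),interpolation=2),cv2.resize(s[90:190,290:350],(300,500),interpolation=2)]))
E
```

```text
t 7.1333 tcp [ 0.5334 -0.2581  0.1712] jawyaw -0.443 down [ 0.011  0.002 -1.   ] q6 1.56 gap 0.40948255668430233 F [ 0.07 -0.66 -1.12] 
 shift [ 0.003  -0.0014  0.0005] twist -0.0011
```

View pics/c4.png

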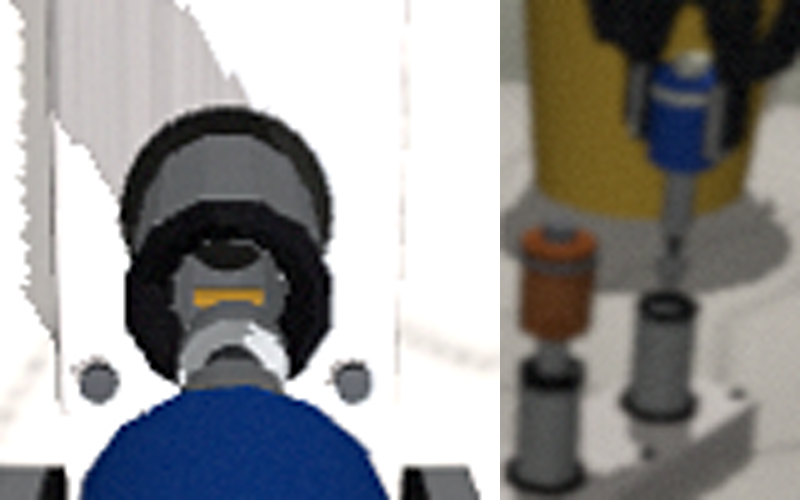

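```bash
python3 - <<'E'
from h import *
w=cam('wrist')
print('mouth',atz(ray(w,'wrist',(200,245)),.09))
s=manip.read_state();R=Q(s['ee_rot']);p=s['tcp_pos']
def proj(P):
    c=w['R'].T@(P-w['eye']);th=np.arctan2(np.hypot(c[0],c[1]),c[2]);u=c[:2]/np.hypot(*c[:2])*th*w['f'];return np.array((u[1]+w['cy'],u[0]+w['cx']))
a=np.linspace(0,6.28,90)
def ring(C,r,ax=R): 
    q=np.array([proj(C+r*(R[:,1]*np.cos(x)+R[:,2]*np.sin(x))) for x in a]); return q.min(0).round(1),q.max(0).round(1)
T=p+R[:,0]*.073
print('tip',T,'nose',ring(T-R[:,0]*.008,.008),'obs rows>=203.1 cols 236.0..257.6')
for M in ([.5334,-.2575,.09],[.5334,-.2585,.09],[.5328,-.2575,.09]): print(M,ring(np.array(M),.015),ring(np.array(M),.016),'obs row top 179.5, cols 224.6..265.5')
E
```

```text
mouth [ 0.53324303 -0.25611821  0.09      ]
tip [ 0.53402081 -0.25786303  0.09787477] nose (array([198.1, 236.1]), array([218.4, 257.8])) obs rows>=203.1 cols 236.0..257.6
[0.5334, -0.2575, 0.09] (array([183.1, 226.9]), array([219. , 264.9])) (array([181.8, 225.7]), array([220.2, 266.2])) obs row top 179.5, cols 224.6..265.5
[0.5334, -0.2585, 0.09] (array([184.2, 227.5]), array([220.1, 265.4])) (array([182.9, 226.2]), array([221.2, 266.7])) obs row top 179.5, cols 224.6..265.5
[0.5328, -0.2575, 0.09] (array([183.4, 226.3]), array([219.3, 264.2])) (array([182.1, 225. ]), array([220.5, 265.5])) obs row top 179.5, cols 224.6..265.5
```

```bash
python3 -c "
from h import *
go([.5327,-.2562,.1712]);go([.5325,-.2562,.143],-.443)"
```

```text
t 7.2833 tcp [ 0.5333 -0.258   0.1709] jawyaw -0.443 down [ 0.01   0.002 -1.   ] q6 1.56 gap 0.41188448527707666 F [-0.83 -0.79 -0.65] 
 shift [-0.0008 -0.0032 -0.0034] twist 0
t 7.2833 tcp [ 0.5333 -0.258   0.1709] jawyaw -0.443 down [ 0.01   0.002 -1.   ] q6 1.56 gap 0.41188448527707666 F [-0.83 -0.79 -0.65] 
 shift [ 0.0697 -0.0042 -0.0028] twist -0.0001
```

arm_command --pt "1 0 -0.0035 -0.003 0" --pt "1 0.01 -0.0035 -0.003 0" --pt "1 0.02 -0.0037 -0.003 0" --pt "1 0.03 -0.0038 -0.003 0" --pt "1 0.04 -0.004 -0.003 0" --pt "1 0.05 -0.004 -0.003 0" --pt "1 0.06 -0.0042 -0.003 0" --pt "1 0.068 -0.0042 -0.003 0"

```text
t: 7.95
tcp_pos: [0.5326, -0.2562, 0.1432]
ee_rot: [0.379, 0.601, 0.376, -0.594]
wrist_force: [1.0, -1.2, -0.3]
finger_gap: 0.412
```

```bash
python3 -c "
from h import *
go([.5325,-.2562,.123],-.443)
s=manip.capture('side');w=manip.capture('wrist');w=np.clip(w.astype(float)*1.8,0,255).astype('uint8')
cv2.imwrite('pics/c5.png',np.hstack([cv2.resize(w[140:240,200:300],(500,500),interpolation=2),cv2.resize(s[90:190,290:350],(300,500),interpolation=2)]))
"
```

```text
t 7.95 tcp [ 0.5326 -0.2562  0.1432] jawyaw -0.443 down [ 0.01   0.002 -1.   ] q6 1.563 gap 0.4122756215067839 F [ 0.97 -1.24 -0.27] 
 shift [ 0.0504 -0.0006  0.0004] twist -0.0001
```

View pics/c5.png

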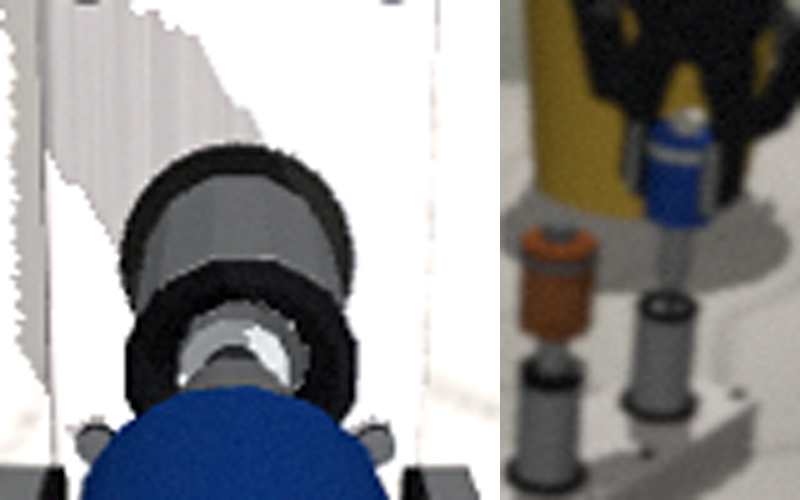

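arm_command --pt "1 0.005 0 0 0" --pt "1 0.01 0 0 0" --pt "1 0.015 -0.0002 0 0" --pt "1 0.019 -0.0003 0 0" --pt "1 0.023 -0.0003 0 0" --pt "1 0.027 -0.0003 0 0" --pt "1 0.03 -0.0003 0 0" --pt "1 0.03 -0.0003 0 0"

```text
t: 8.72
tcp_pos: [0.5326, -0.2561, 0.1309]
ee_rot: [0.379, 0.601, 0.376, -0.594]
wrist_force: [2.2, -1.5, -1.4]
finger_gap: 0.406
```

arm_command --pt "1 0.002 0 0 0" --pt "1 0.004 0 0 0" --pt "1 0.006 0 0 0" --pt "1 0.008 0 0 0" --pt "1 0.009 0 0 0" --pt "1 0.01 0 0 0" --pt "1 0.01 0 0 0" --pt "1 0.01 0 0 0"

```text
t: 9.38
tcp_pos: [0.5327, -0.2561, 0.1269]
ee_rot: [0.379, 0.601, 0.376, -0.594]
wrist_force: [1.3, -1.4, 1.9]
finger_gap: 0.413
```

arm_command --pt "1 0.001 0 0 0" --pt "1 0.002 0 0 0" --pt "1 0.003 0 0 0" --pt "1 0.004 0 0 0" --pt "1 0.005 0 0 0" --pt "1 0.005 0 0 0" --pt "1 0.005 0 0 0" --pt "1 0.005 0 0 0"

```text
t: 10.05
tcp_pos: [0.5326, -0.256, 0.1248]
ee_rot: [0.379, 0.601, 0.376, -0.594]
wrist_force: [0.1, -0.7, 1.9]
finger_gap: 0.412
```

arm_command --pt "1 0.001 0 0 0" --pt "1 0.002 0 0 0" --pt "1 0.003 0 0 0" --pt "1 0.004 0 0 0" --pt "1 0.005 0 0 0" --pt "1 0.005 0 0 0" --pt "1 0.005 0 0 0" --pt "1 0.005 0 0 0"

```text
t: 10.72
tcp_pos: [0.5327, -0.2561, 0.1227]
ee_rot: [0.379, 0.601, 0.376, -0.594]
wrist_force: [0.7, -0.2, 2.5]
finger_gap: 0.409
```

arm_command --pt "1 0.001 0 0 0" --pt "1 0.002 0 0 0" --pt "1 0.003 0 0 0" --pt "1 0.004 0 0 0" --pt "1 0.005 0 0 0" --pt "1 0.005 0 0 0" --pt "1 0.005 0 0 0" --pt "1 0.005 0 0 0"

```text
t: 11.38
tcp_pos: [0.5327, -0.256, 0.1205]
ee_rot: [0.379, 0.601, 0.377, -0.594]
wrist_force: [2.9, -0.1, 0.1]
finger_gap: 0.409
```

arm_command --pt "1 0.001 0 0 0" --pt "1 0.002 0 0 0" --pt "1 0.003 0 0 0" --pt "1 0.003 0 0 0" --pt "1 0.003 0 0 0" --pt "1 0.003 0 0 0" --pt "1 0.003 0 0 0" --pt "1 0.003 0 0 0"

```text
t: 12.05
tcp_pos: [0.5326, -0.256, 0.1192]
ee_rot: [0.379, 0.601, 0.377, -0.594]
wrist_force: [3.4, -1.7, -4.6]
finger_gap: 0.409
```

arm_command --pt "1 0.001 0 0 0" --pt "1 0.002 0 0 0" --pt "1 0.0025 0 0 0" --pt "1 0.0025 0 0 0" --pt "1 0.0025 0 0 0" --pt "1 0.0025 0 0 0" --pt "1 0.0025 0 0 0" --pt "1 0.0025 0 0 0"

```text
t: 12.72
tcp_pos: [0.5327, -0.256, 0.1183]
ee_rot: [0.379, 0.601, 0.377, -0.594]
wrist_force: [3.0, -1.3, 0.2]
finger_gap: 0.409
```

arm_command --pt "1 0.001 0 0 0" --pt "1 0.002 0 0 0" --pt "1 0.0025 0 0 0" --pt "1 0.0025 0 0 0" --pt "1 0.0025 0 0 0" --pt "1 0.0025 0 0 0" --pt "1 0.0025 0 0 0" --pt "1 0.0025 0 0 0"

```text
t: 13.38
tcp_pos: [0.5327, -0.256, 0.1173]
ee_rot: [0.379, 0.601, 0.377, -0.594]
wrist_force: [2.5, -0.3, 1.1]
finger_gap: 0.412
```

arm_command --pt "1 0.001 0 0 0" --pt "1 0.002 0 0 0" --pt "1 0.0025 0 0 0" --pt "1 0.0025 0 0 0" --pt "1 0.0025 0 0 0" --pt "1 0.0025 0 0 0" --pt "1 0.0025 0 0 0" --pt "1 0.0025 0 0 0"

```text
t: 14.05
tcp_pos: [0.5327, -0.256, 0.1163]
ee_rot: [0.379, 0.601, 0.377, -0.594]
wrist_force: [2.0, -1.2, 0.8]
finger_gap: 0.408
```

arm_command --pt "1 0.001 0 0 0" --pt "1 0.002 0 0 0" --pt "1 0.0025 0 0 0" --pt "1 0.0025 0 0 0" --pt "1 0.0025 0 0 0" --pt "1 0.0025 0 0 0" --pt "1 0.0025 0 0 0" --pt "1 0.0025 0 0 0"

```text
t: 14.72
tcp_pos: [0.5328, -0.2561, 0.1158]
ee_rot: [0.379, 0.601, 0.376, -0.594]
wrist_force: [0.4, 0.5, 8.9]
finger_gap: 0.413
```

arm_command --pt "1 0.001 0 0 0" --pt "1 0.0015 0 0 0" --pt "1 0.002 0 0 0" --pt "1 0.0025 0 0 0" --pt "1 0.003 0 0 0" --pt "1 0.003 0 0 0" --pt "1 0.003 0 0 0" --pt "1 0.003 0 0 0"

```text
t: 15.38
tcp_pos: [0.5329, -0.2561, 0.1155]
ee_rot: [0.38, 0.601, 0.376, -0.594]
wrist_force: [-2.5, 1.3, 14.6]
finger_gap: 0.409
```

arm_command --pt "1 -0.001 0 0 0" --pt "1 -0.002 0 0 0" --pt "1 -0.003 0 0 0" --pt "1 -0.004 0 0 0" --pt "1 -0.005 0 0 0" --pt "1 -0.005 0 0 0" --pt "1 -0.005 0 0 0" --pt "1 -0.005 0 0 0"

```text
t: 16.05
tcp_pos: [0.5328, -0.2561, 0.1174]
ee_rot: [0.379, 0.601, 0.376, -0.594]
wrist_force: [1.9, -0.1, -1.6]
finger_gap: 0.408
```

arm_command --pt "1 -0.001 0 0 0" --pt "1 -0.002 0 0 0" --pt "1 -0.003 0 0 0" --pt "1 -0.003 0 0 0" --pt "1 -0.003 0 0 0" --pt "1 -0.003 0 0 0" --pt "1 -0.003 0 0 0" --pt "1 -0.003 0 0 0"

```text
t: 16.72
tcp_pos: [0.5327, -0.2561, 0.1185]
ee_rot: [0.379, 0.601, 0.376, -0.594]
wrist_force: [2.2, -1.7, -4.5]
finger_gap: 0.407
```

arm_command --pt "1 -0.001 0 0 0" --pt "1 -0.002 0 0 0" --pt "1 -0.003 0 0 0" --pt "1 -0.003 0 0 0" --pt "1 -0.003 0 0 0" --pt "1 -0.003 0 0 0" --pt "1 -0.003 0 0 0" --pt "1 -0.003 0 0 0"

```text
t: 17.38
tcp_pos: [0.5326, -0.256, 0.1192]
ee_rot: [0.379, 0.601, 0.376, -0.594]
wrist_force: [4.2, -1.7, -13.5]
finger_gap: 0.407
```

arm_command --pt "1 0.002 0 0 0" --pt "1 0.004 0 0 0" --pt "1 0.004 0 0 0" --pt "-1 0.004 0 0 0" --pt "-1 0.004 0 0 0" --pt "-1 0.004 0 0 0" --pt "-1 0.004 0 0 0" --pt "-1 0.004 0 0 0"

```text
t: 18.05
tcp_pos: [0.5325, -0.256, 0.1176]
ee_rot: [0.379, 0.601, 0.376, -0.594]
wrist_force: [-0.4, -0.5, 0.7]
finger_gap: 1.001
```

arm_command --pt "-1 0 0 0 0" --pt "-1 0 0 0 0" --pt "-1 -0.03 0 0 0" --pt "-1 -0.08 0 0 0" --pt "-1 -0.15 0 0 0" --pt "-1 -0.22 0 0 0" --pt "-1 -0.28 0 0 0" --pt "-1 -0.28 0 0 0"

```text
t: 18.72
tcp_pos: [0.5329, -0.2569, 0.2346]
ee_rot: [0.381, 0.602, 0.375, -0.593]
wrist_force: [1.0, 0.2, 0.4]
finger_gap: 1.003
```

```bash
python3 -c "
from h import *
go([.5325,-.2562,.123],-.443)
s=manip.capture('side');w=manip.capture('wrist')
cv2.imwrite('pics/c6.png',np.hstack([cv2.resize(w,(480,360)),cv2.resize(s[90:210,270:370],(300,360),interpolation=2)]))
"
```

```text
t 18.7167 tcp [ 0.5329 -0.2569  0.2346] jawyaw -0.443 down [ 0.016 -0.001 -1.   ] q6 1.562 gap 1.002734527305 F [0.97 0.17 0.4 ] 
 shift [ 0.2788 -0.0058  0.0005] twist -0.0001
```

View pics/c6.png

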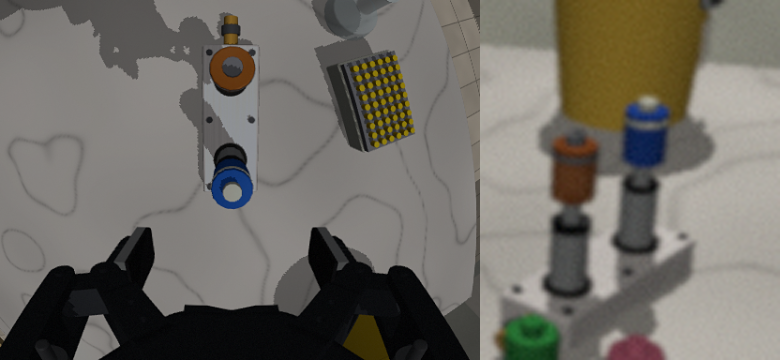

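The blue filter stands upright in the free fitting, seated about as deep as the amber one, and the gripper is clear of it.

```bash
python3 -c "
from plant import manip
print(manip.job_done(), manip.read_state()['t'])"
```

```text
the job is handed in; nothing more can be done
the job is handed in; nothing more can be done
```

The blue filter is in the free fitting and, from everything I could measure, locked. I handed the job in just after 18.7 s; no verdict was reported.

- **Pushing in:** I took the filter from the rack's end hole and pushed it down in small steps until it met a firm stop. The stem's end was then about 47 mm below the mouth, and the push read at most 14.6 N at the end of a move.
- **Tug:** Lifting took up about 2–3 mm of play. The pull then rose to 13.5 N without the filter coming out. That is a firmer tug than the 3 N needed.
- **After letting go:** The last pictures show the filter upright in the fitting, with the gripper open and clear above it. The neighbouring amber filter, the tip box and the green and pink look-alikes showed no sign of having moved. I did not check every item on the bench against its starting position.

- **Mouth position:** The camera views disagreed by up to about 2 mm on where the mouth was. I corrected by the wrist view, and the stem went in with little side force.
- **The click:** I never saw a clear 6–12 N click peak, because force was only reported at the end of each move. A reading of −4.6 N partway down may have been the catches snapping in. The lock is therefore inferred from the firm stop and the tug, not from a felt click.

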